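# Fit the second flask clamp to a closed sand mould

### The job

The closed moulding flask has a clamp on its left-hand lugs; fit the short clamp that stands on the bench to the right-hand lugs. Bring its lower toe in under the drag lug, past the lip, at the thin end of the taper, then slide the clamp along towards the thick end until it bites hand-tight and stays there upright on its own; do not force it, and leave the other things on the bench where they lie.

Things in the scene. Friction and masses are not known exactly. Their poses are not given: they have to be found in the camera images.
- flask: Closed moulding flask, fixed: 18 mm plywood base board, dark iron drag 280 x 180 x 45 on it, as large a cope above with plywood top; rim flanges stand out 4 mm; top at most 140 mm above the bench. Origin: underside centre. x along the long side, away from the robot; y to the left; z up. The free lug pair is on the right (-y) side; the same lugs on the left side carry a fitted clamp (fixed).
- lug_entry (a point): Where the toe's middle should come in: on the flat underside of the right drag lug, flask (-31, -110, 51) mm, axes as the flask's. The lug is 12 thick, x -63 to 65, y -90 (drag's wall) to -130. Pocket under it closed all round: wall, a lip at the outer edge, and end webs at x -63 to -55 and 57 to 65 that hang 15 mm down.
- lug_lip (a point): Lower outer edge of the lip under the right drag lug, at mid-length: flask (1, -130, 48) mm, axes as the flask's. The lip is 6 wide (y -124 to -130) and hangs 3 mm below the lug's underside; the toe must pass below it.
- taper_start (a point): On the taper: flask (-55, -110, 71) mm, as with the cope fully closed. The cope lug lies over the drag lug, same outline; its top rises 0.15 mm per mm towards +x of the flask. The cope and this lug really sit 0 to 4 mm higher than that, each time different and not measured, so where the clamp bites (clamp's middle at flask x 10 to 37) must be felt.
- clamp: Short flask clamp, loose, dark steel, 0.4 to 0.6 kg: a C 30 wide (x), 60 deep (y), 109 high, standing on its lower arm, mouth to its +y. Origin: middle of the underside, z up. Lower arm z 0 to 12, y -30 to 30; toe on its end; spine y -18 to -30; upper arm z 59 to 73, y -30 to 30. Fitted, its axes lie parallel to the flask's. Friction about 0.6.
- clamp_toe (a point): Middle of the flat top of the upturned lower toe: clamp (0, 21, 20) mm, axes as the clamp's; the toe spans y 12 to 30, x -15 to 15. At lug_entry the clamp has 6.2 to 10.2 mm play up and down; slid along the taper it climbs until the toe meets the lug's underside and it bites. The push then grows fast: a steady 9 to 13 N is hand-tight and holds by itself.
- clamp_crown (a point): Middle of the lowest line of the round crown (radius 10, lying along y, y 8 to 30) under the upper arm's end: clamp (0, 19, 53.8) mm, axes as the clamp's. It rides on the taper. The mouth between toe and crown is 33.8 mm. A press on the drag above 20 N (a push of some 20 N) is forcing it.
- clamp_horn (a point): Middle of the horn on top of the upper arm, by which to hold the clamp: clamp (0, 18, 91) mm, axes as the clamp's; 22 (x) by 24 (y), z 73 to 109.
- mallet: bystander: wooden-handled mallet with rubber faces, 270 mm long, lying; origin under its middle
- brush: bystander: bench brush, 300 mm long, lying; origin under its middle
- trowel: bystander: moulder's trowel, 260 mm long, lying; origin under its middle
- strike_bar: bystander: flat aluminium strike-off bar, 360 x 30 x 6 mm; origin under its middle
- pin0: bystander: steel closing pin, 90 mm long, lying; origin under its middle
- pin1: bystander: steel closing pin, 90 mm long, lying; origin under its middle
- long_clamp: bystander: a longer flask clamp (mouth 74 mm), lying flat on its side, 110 x 105 x 26 mm; too long for these lugs
Mind the look-alikes: they are no part of the job. What is shaped like the clamp but brown, purple or white is not meant.

How it is judged:
By the outcome, as a careful person would: the job done as asked, in the order asked, and still so for the second after the job is handed in, with the robot touching nothing.
It also fails if it takes over 51 s, if anything falls off the work surface, if the arm or the gripper's body presses on something with over 40 N, if the wrist force passes 120 N, or if a joint passes its speed limit or range.

### The arm

A 6-joint arm with a two-finger parallel gripper is mounted at the origin on the work surface. World frame = base frame: x ahead of the robot, y to its left, z up, the work surface at z = 0. Lengths are in mm, angles in rad, forces in N, time in s.
With the tool pointing down it reaches from about 350 to 975 mm from the base axis. Payload 7.1 kg.
Tool frame: the origin (TCP) lies between the finger pads; the fingertips stand 19 mm ahead of it and the grasp point (between the pads) is the TCP; z points along the fingers, y is the line along which they close (so a half turn about z gives the same grasp; the last joint's range is limited). The gripper opens to 88 mm and grips with 3 to 60 N. Pads are 20 mm wide; open, the fingers measure 115 mm over their backs; the gripper's body (75 mm by 178 mm) begins 61 mm behind the grasp point.
Start: joints at [-1.331, 0.423, 1.63, -0, 1.089, -0.019], TCP at [159.969, -604.164, 218.375] pointing down, gripper open.
Joint ranges: [-3, 3], [-0.9, 2.11], [0.09, 2.58], [-1.31, 4.45], [0.11, 2.69], [-2.54, 2.54]. Speed limits (rad/s): [2.39, 2.39, 3.01, 3.14, 3.14, 3.14].

### API

Orientations are given as a rotation vector (axis times angle).
In Python, from workcell import ctrl gives the robot as it stands.
- The arm moves only by the tool arm_command, never from a script. Its argument "series" is a list of rows, each an object with "linear": the shift along the tool's x, y, z in m, a list of three; "turn": the turn about the tool's z in rad. A call has 1 to 10 rows; each row shifts and turns the commanded pose from where the row before left it, along the tool's axes as they then stand; what a row does not reach is not made up. A row lasts 1/10 s, in which the tool goes at most 50 mm and 8.59 degrees, less where a joint would pass 70% of its speed; a pose out of reach is approached as far as the arm can. A call with a gripper value outside its range is refused whole. "jaw" is the opening, from -1 (shut) to 1 (fully open), set as the call begins (left out, the last holds). The fingers move at their own pace and stop on an object; the grip force is fixed at half the most. Time passes only in rows, so rows that do not move let the fingers close. It gives the time, the measured TCP pose, the force, the opening and the grip force at its end, in the units of the state.
- ctrl.get_obs(): the state, without advancing time (a new reading comes with each control period).
- ctrl.get_image(name): name is "scene" or "top" or "wrist"; returns a dict with "frame" (400x640x3 uint8, blue, green, red), "fx", "fy", "cx", "cy" (pixels), "rvec" (rotation vector, rad) and "tvec" (3), from world to camera coordinates, as OpenCV has them. Camera axes: x right, y down, z forward; pixel columns grow to the right and rows downward; lengths in mm; the calibration is good to about 2 mm. A picture is of the moment at which its call begins. There is no depth.
- ctrl.close_job(): hands the job in; it is judged then, once.
The state is a dict: "t": time; "qpos": joint angles; "qvel": joint speeds; "joint_torque": joint torques, N m; "ee_pos": TCP position; "orientation": TCP orientation; "ft_force": force on the tool from outside, world axes, zero at the start; "moment": the same for the moment, N m; "width": finger opening in mm; "grasp_force": force on a finger pad.
Only numpy, scipy, OpenCV 4.12 (cv2) and the standard library are available. Lean on these libraries where they do the work, as an engineer would, in place of code of your own. Each camera call takes 0.05 s, during which the arm holds its last target. There are 200 camera calls.

## Working session

There is one attempt and no reset: what is moved stays moved. The work goes in short steps, Python scripts to look and compute and a tool call to move; the robot and the scene stay as the last step left them, time stands still between calls to the robot, and variables do not carry over. Pictures are saved under pics/ and viewed, at most 10 in all, crops included, and the job is handed in when it is done.

Besides the shell and the picture viewer there is one more tool, called as name([rows], argument=value, ...), one row to a line, values as JSON. arm_command: Moves the arm, as the interface text tells. Its arguments: {"type":"object","properties":{"series":{"type":"array"},"jaw":{"type":"number"}},"required":["series"]}

```bash
mkdir -p pics
cat > h.py <<'E'
import numpy as np, cv2, pickle
from workcell import ctrl
from scipy.spatial.transform import Rotation as R
def grab(n,f):
    im=ctrl.get_image(n); cv2.imwrite(f'pics/{f}.png',im['frame']); pickle.dump(im,open(f'pics/{f}.pkl','wb')); return im
def load(f): return pickle.load(open(f'pics/{f}.pkl','rb'))
def K(im): return np.array([[im['fx'],0,im['cx']],[0,im['fy'],im['cy']],[0,0,1.]])
def proj(im,P): return cv2.projectPoints(np.array(P,float).reshape(-1,3),np.array(im['rvec'],float),np.array(im['tvec'],float),K(im),None)[0].reshape(-1,2)
def atz(im,uv,z):
    M=cv2.Rodrigues(np.array(im['rvec'],float))[0]; c=-M.T@np.array(im['tvec'],float).ravel()
    d=M.T@np.array([(uv[0]-im['cx'])/im['fx'],(uv[1]-im['cy'])/im['fy'],1]); return c+d*(z-c[2])/d[2]
E
python3 -c "
from h import *
for n in ['scene','top','wrist']:
    im=grab(n,n+'0'); M=cv2.Rodrigues(np.array(im['rvec'],float))[0]; print(n,im['fx'],-M.T@np.array(im['tvec']).ravel())
o=ctrl.get_obs(); print(o)
a=[cv2.imread(f'pics/{n}0.png') for n in ['scene','top']]
"
```

```text
scene 381.8314539215749 [1238.25121343 -406.3234924   873.78544365]
top 441.60796001120656 [ 466.26202142  -36.80460675 1227.28216729]
wrist 290.4177110966319 [ 227.94756968 -586.49049923  383.33535529]
{'t': 0.15, 'qpos': array([-1.33102508e+00,  4.23683626e-01,  1.63049063e+00,  1.26779475e-05,
        1.08861785e+00, -1.90215128e-02]), 'qvel': array([-0.0004493 , -0.00164835, -0.00276119,  0.00045684, -0.00096463,
       -0.00088593]), 'joint_torque': array([-4.41759366e-04, -5.44982386e+01, -2.73919523e+01,  6.44090935e-02,
        2.04595324e-02, -7.99507029e-05]), 'ee_pos': array([ 159.85785416, -603.7599436 ,  217.77819686]), 'orientation': array([-3.11414659e+00, -4.05214111e-01,  1.89931681e-04]), 'ft_force': array([1.06909081, 0.22996046, 0.10699525]), 'moment': array([-0.03393826, -0.03410393,  0.02885008]), 'grasp_force': 0.0, 'width': 87.87352854374618}
```

View pics/top0.png

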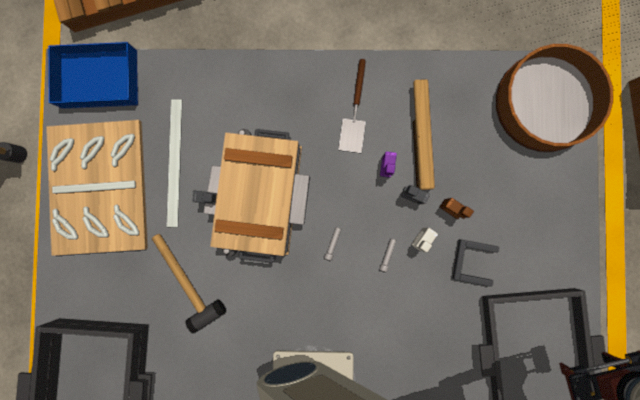

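View pics/scene0.png

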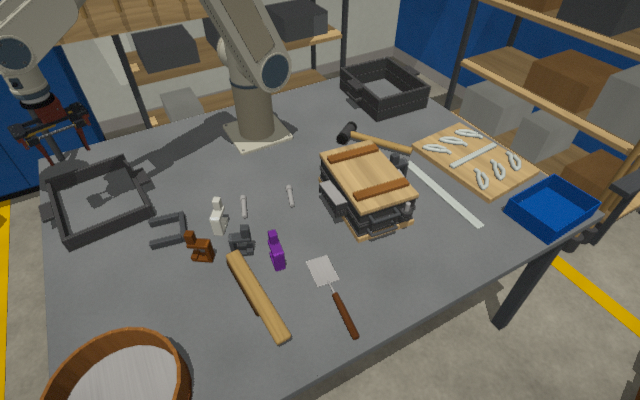

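The top view shows the flask at about (256,194), its free lug at (301,199), and the dark short clamp at (416,194) beside the brush's end. The scene view shows the clamp at (241,240). I'll zoom in on these.

```bash
python3 -c "
from h import *
t=cv2.imread('pics/top0.png'); s=cv2.imread('pics/scene0.png')
r=lambda a,x,y,w,h,k:cv2.resize(a[y:y+h,x:x+w],None,fx=k,fy=k,interpolation=cv2.INTER_CUBIC)
A=r(t,190,120,130,150,3); B=r(t,380,150,80,60,5); C=r(s,200,205,80,60,5); 
o=np.zeros((600,800,3),np.uint8); o[:450,:390]=A; o[:300,400:800]=B; o[300:600,400:800]=C
cv2.imwrite('pics/c1.png',o)
"
```

```text
(no output)
```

View pics/c1.png

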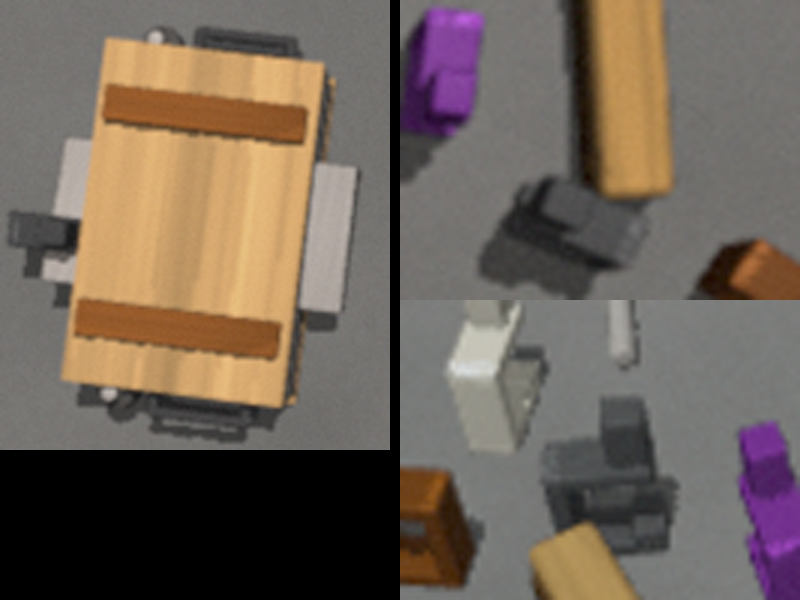

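The crop shows the cope lug's outer corners at crop (358,168) and (342,313). The clamp's horn is at crop (568,203) and its mouth faces up-left, so it is yawed by about -25°.

```bash
cat >> h.py <<'E'
def tool():
    o=ctrl.get_obs(); return np.array(o['ee_pos']),R.from_rotvec(o['orientation']).as_matrix()
def plan(P,yaw):
    "tool-frame shift to world TCP P; turn (deg) so that tool y lies along heading yaw (deg, mod 180)"
    p,M=tool(); h=np.degrees(np.arctan2(M[1,1],M[0,1])); d=(yaw-h+90)%180-90
    print('tcp',p.round(1),'yheading',round(h,1),'tilt',M[2,2].round(4),'shift mm (tool axes now)',(M.T@(np.array(P)-p)).round(1),'turn tool rad',round(-np.radians(d),3), 'then in turned axes', (R.from_rotvec([0,0,np.radians(d)]).apply(M.T@(np.array(P)-p))).round(1))
E
python3 -c "
from h import *
im=load('top0')
q=lambda x,y:(190+x/3,120+y/3)
a=atz(im,q(358,168),91); b=atz(im,q(342,313),72); print('lug outer',a,b,np.linalg.norm(a-b))
u=(a-b)[:2]; print('yaw',np.degrees(np.arctan2(u[1],u[0])))
for c in [(105,38),(325,62),(285,405),(62,380)]: print(atz(im,q(*c),128).round(1))
s=load('scene0')
ht=atz(im,(380+(568-400)/5,150+203/5),109); print('horn top',ht, 'scene proj',proj(s,ht), 'base ', proj(s,[ht[0],ht[1],109]))
print('scene-horn',atz(s,(200+(622-400)/5,205+(405-300)/5),109))
sp=atz(im,(380+(630-400)/5,150+240/5),73); print('spine end top',sp)
w=load('wrist0');M=cv2.Rodrigues(np.array(w['rvec']))[0];p,T=tool();print('cam in tool',T.T@(-M.T@np.array(w['tvec']).ravel()-p), T.T@M.T)
plan([ht[0],ht[1],230],-25)
"
```

```text
lug outer [579.96123243  10.32356852  91.        ] [454.92080817  23.43767198  72.        ] 127.1537943143826
yaw -5.987230598077828
[683.8 223.  128. ]
[665.   37.6 128. ]
[378.9  66.7 128. ]
[397.1 252.6 128. ]
horn top [ 543.72177006 -254.51417523  109.        ] scene proj [[243.00013187 226.15800457]] base  [[243.00013187 226.15800457]]
scene-horn [ 545.02984919 -251.01923528  109.        ]
spine end top [ 527.23782079 -293.71278134   73.        ]
cam in tool [  70.24742974    0.53180615 -165.55552414] [[-8.27758099e-04 -9.65344037e-01 -2.60979321e-01]
 [ 9.99999026e-01 -5.05715930e-04 -1.30112775e-03]
 [ 1.12405451e-03 -2.60980143e-01  9.65343515e-01]]
tcp [ 159.9 -603.8  217.8] yheading -75.2 tilt -1.0 shift mm (tool axes now) [ 460.5 -239.4  -11.9] turn tool rad -0.876 then in turned axes [478.8 200.3 -11.9]
```

arm_command([
  {"linear":[0.038,-0.02,-0.001],"turn":0},
  {"linear":[0.038,-0.02,-0.001],"turn":0},
  {"linear":[0.038,-0.02,-0.001],"turn":0},
  {"linear":[0.038,-0.02,-0.001],"turn":0},
  {"linear":[0.038,-0.02,-0.001],"turn":0},
  {"linear":[0.038,-0.02,-0.001],"turn":0},
  {"linear":[0.038,-0.02,-0.001],"turn":0},
  {"linear":[0.038,-0.02,-0.001],"turn":0},
  {"linear":[0.038,-0.02,-0.001],"turn":0},
  {"linear":[0.038,-0.02,-0.001],"turn":0},
])

```text
t: 1.15
ee_pos: [477.1, -312.1, 228.3]
orientation: [-3.115, -0.405, 0.0]
ft_force: [0.6, -0.5, -0.0]
width: 88.1
grasp_force: 0.0
```

arm_command([
  {"linear":[0.038,-0.02,0],"turn":0},
  {"linear":[0.038,-0.02,0],"turn":0},
  {"linear":[0,0,0],"turn":-0.146},
  {"linear":[0,0,0],"turn":-0.146},
  {"linear":[0,0,0],"turn":-0.146},
  {"linear":[0,0,0],"turn":-0.146},
  {"linear":[0,0,0],"turn":-0.146},
  {"linear":[0,0,0],"turn":-0.146},
  {"linear":[0,0,0],"turn":0},
  {"linear":[0,0,0],"turn":0},
])

```text
t: 2.15
ee_pos: [539.3, -255.4, 228.2]
orientation: [-2.652, -1.683, 0.0]
ft_force: [0.4, 0.8, -0.1]
width: 87.4
grasp_force: 0.0
```

```bash
python3 -c "
from h import *
w=grab('wrist','w1'); plan([543.7,-253,230],-25)
cs=np.radians(-25); 
print(proj(w,[543.7,-254,109]))
"
```

```text
tcp [ 539.3 -255.4  228.3] yheading -25.2 tilt -1.0 shift mm (tool axes now) [ 4.1  3.  -1.7] turn tool rad -0.003 then in turned axes [ 4.1  3.  -1.7]
[[321.97443162 190.75959525]]
```

View pics/w1.png

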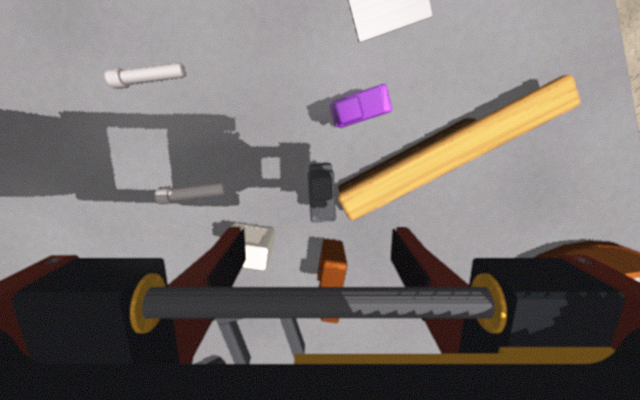

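The wrist view shows the clamp at about (320,190), nearly aligned with the tool and clear of the brush. I'll zoom in for the yaw.

```bash
python3 -c "
from h import *
w=cv2.imread('pics/w1.png')[150:230,290:370]; w=cv2.convertScaleAbs(w,alpha=1.8,beta=10)
cv2.imwrite('pics/w1c.png',cv2.resize(w,None,fx=7,fy=7,interpolation=cv2.INTER_CUBIC))
"
```

```text
(no output)
```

View pics/w1c.png

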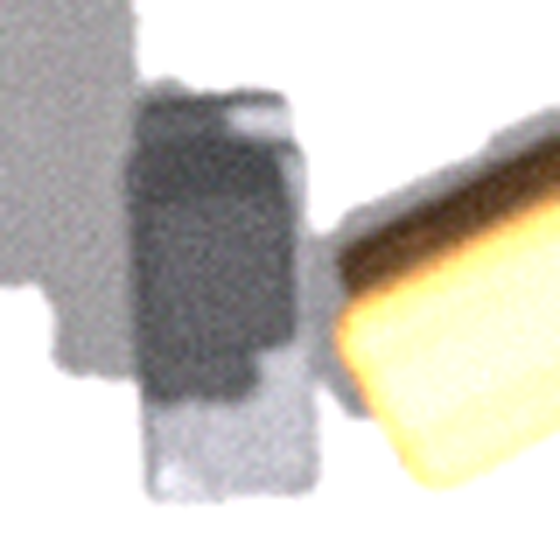

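The horn's top is centred at about (320.7,188.9) px. The arm's edges lean 2.7°, so the clamp's yaw is about -22.5°.

```bash
python3 -c "
from h import *
w=load('w1'); h=atz(w,(320.7,188.9),109); print(h)
for c in [(135,195),(295,195),(292,348)]: print(atz(w,(290+c[0]/7,150+c[1]/7),109))
for c in [(150,493),(318,490)]: print(atz(w,(290+c[0]/7,150+c[1]/7),73))
plan([h[0],h[1],95],-22.5)
"
```

```text
[ 543.35378952 -251.71495652  109.        ]
[ 537.85945306 -236.67179837  109.        ]
[ 558.43379297 -246.37198877  109.        ]
[ 548.69253189 -266.67292648  109.        ]
[ 514.3533326  -288.78821423   73.        ]
[ 539.88521564 -300.23679094   73.        ]
tcp [ 539.3 -255.4  228.3] yheading -25.2 tilt -1.0 shift mm (tool axes now) [  5.1   2.1 133.3] turn tool rad -0.047 then in turned axes [  5.    2.4 133.3]
```

arm_command([
  {"linear":[0.006,0.003,0.013],"turn":-0.047},
  {"linear":[0,0,0.02],"turn":0},
  {"linear":[0,0,0.02],"turn":0},
  {"linear":[0,0,0.02],"turn":0},
  {"linear":[0,0,0.02],"turn":0},
  {"linear":[0,0,0.02],"turn":0},
  {"linear":[0,0,0.01],"turn":0},
  {"linear":[0,0,0.006],"turn":0},
  {"linear":[0,0,0.003],"turn":0},
  {"linear":[0,0,0],"turn":0},
], jaw=0.0)

```text
t: 3.2
ee_pos: [544.8, -251.4, 96.6]
orientation: [2.609, 1.749, 0.0]
ft_force: [-0.4, 0.2, -0.1]
width: 44.2
grasp_force: 0.0
```

arm_command([
  {"linear":[0,0,0],"turn":0},
  {"linear":[0,0,0],"turn":0},
  {"linear":[0,0,0],"turn":0},
  {"linear":[0,0,0],"turn":0},
  {"linear":[0,0,0],"turn":0},
  {"linear":[0,0,0],"turn":0},
], jaw=-1.0)

```text
t: 3.8
ee_pos: [544.9, -251.4, 96.9]
orientation: [2.608, 1.75, 0.001]
ft_force: [-1.0, 0.4, 6.2]
width: 21.7
grasp_force: 30.0
```

The clamp is gripped (width 21.7 mm, 30 N). I'll lift it high, carry it clear of the look-alikes and turn it to the flask's yaw.

arm_command([
  {"linear":[0,0,-0.005],"turn":0},
  {"linear":[0,0,-0.015],"turn":0},
  {"linear":[0,0,-0.02],"turn":0},
  {"linear":[0,0,-0.02],"turn":0},
  {"linear":[0,0,-0.02],"turn":0},
  {"linear":[0,0,-0.02],"turn":0},
  {"linear":[0,0,-0.015],"turn":0},
  {"linear":[0,0,-0.01],"turn":0},
  {"linear":[0,0,0],"turn":0},
  {"linear":[0,0,0],"turn":0},
])

```text
t: 4.8
ee_pos: [544.2, -251.1, 220.9]
orientation: [-2.608, -1.75, 0.001]
ft_force: [0.9, -0.2, -5.8]
width: 21.6
grasp_force: 30.0
```

```bash
python3 -c "
from h import *
o=ctrl.get_obs(); print(o['ft_force'],o['moment'],o['width'])
y=np.radians(-5.8);c,s=np.cos(y),np.sin(y);F=np.array([[c,-s],[s,c]])
t=np.array([530,146])+F@[-31,-173]; print(t); plan([t[0],t[1],222],-5.8)
"
```

```text
[ 0.88481995 -0.16588818 -5.7632418 ] [ 0.03579681 -0.0700448   0.00620327] 21.56275223598628
[481.67595861 -22.98161741]
tcp [ 544.2 -251.1  220.9] yheading -22.3 tilt -1.0 shift mm (tool axes now) [ 187.4 -144.4   -1. ] turn tool rad -0.288 then in turned axes [220.6 -85.3  -1. ]
```

arm_command([
  {"linear":[0,0,0],"turn":-0.144},
  {"linear":[0,0,0],"turn":-0.144},
  {"linear":[0.03,-0.012,0],"turn":0},
  {"linear":[0.035,-0.013,0],"turn":0},
  {"linear":[0.035,-0.013,0],"turn":0},
  {"linear":[0.035,-0.013,0],"turn":0},
  {"linear":[0.035,-0.013,0],"turn":0},
  {"linear":[0.03,-0.012,0],"turn":0},
  {"linear":[0.02,-0.009,0],"turn":0},
  {"linear":[0,0,0],"turn":0},
])

```text
t: 5.8
ee_pos: [480.3, -21.6, 220.2]
orientation: [-2.326, -2.108, 0.003]
ft_force: [-0.7, -0.2, -5.3]
width: 22.1
grasp_force: 30.0
```

arm_command([
  {"linear":[0,0,0.02],"turn":0},
  {"linear":[0,0,0.02],"turn":0},
  {"linear":[0,0,0.02],"turn":0},
  {"linear":[0,0,0.02],"turn":0},
  {"linear":[0,0,0.014],"turn":0},
  {"linear":[0,0,0.005],"turn":0},
  {"linear":[0,0,0],"turn":0},
  {"linear":[0,0,0],"turn":0},
])

```text
t: 6.6
ee_pos: [482.6, -24.1, 122.7]
orientation: [2.331, 2.106, 0.0]
ft_force: [0.3, 0.1, -5.0]
width: 21.6
grasp_force: 30.0
```

```bash
python3 -c "
from h import *
o=ctrl.get_obs(); print(o['ft_force'],o['moment'])
plan([481.7,-23,123],-5.8)
w=grab('wrist','w2');t=grab('top','t2');s=grab('scene','s2')
r=lambda a,x,y,w,h,k:cv2.resize(cv2.convertScaleAbs(a['frame'][y:y+h,x:x+w],alpha=1.5,beta=10),(int(w*k),int(h*k)),interpolation=cv2.INTER_CUBIC)
p=tool()[0]
for n,i in (('w',w),('s',s),('t',t)): print(n,proj(i,p-[0,0,20]), proj(i,[517,17,85]))
o=np.zeros((600,800,3),np.uint8)
c=proj(s,p-[0,0,40])[0].astype(int); o[:300,:400]=r(s,c[0]-30,c[1]-45,100,75,4); print(c)
o[:300,400:]=r(t,275,160,100,75,4)
o[300:,:480]=r(w,0,0,640,400,.75)
cv2.imwrite('pics/c2.png',o)
"
```

```text
[ 0.30771089  0.06187298 -5.04012405] [ 1.06187061e-01 -1.23668956e-01 -1.44139975e-05]
tcp [482.6 -24.1 122.7] yheading -5.8 tilt -1.0 shift mm (tool axes now) [ 1.  -1.1 -0.3] turn tool rad -0.0 then in turned axes [ 1.  -1.1 -0.3]
w [[319.3175885  228.94981158]] [[361.92013009 160.29981408]]
s [[308.21672343 186.03138067]] [[325.70350571 192.65098775]]
t [[322.11388815 213.68169629]] [[306.54050112 200.41530031]]
[308 190]
```

View pics/c2.png

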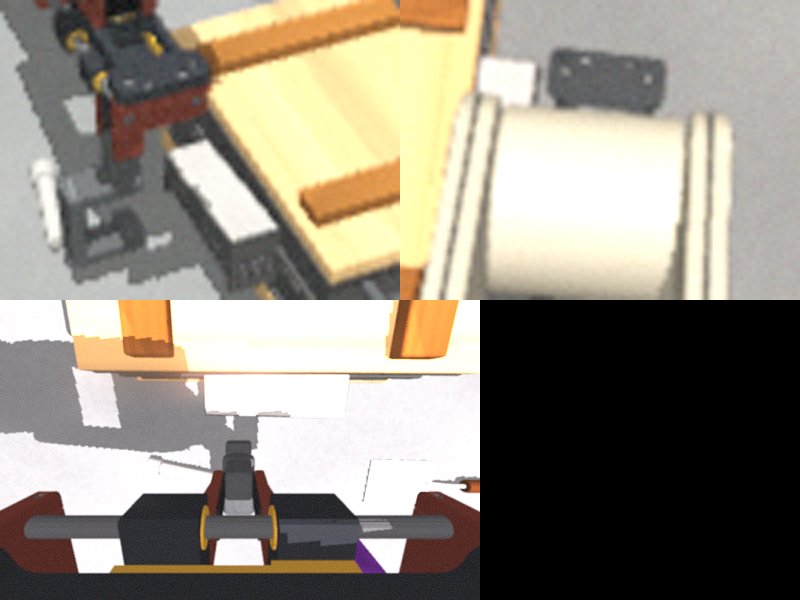

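The scene inset shows the clamp held upright beside the lug. In the wrist inset the lug's top spans raw columns of about 273–465, with its outer edge at row ~153. I'll zoom in on the raw image for the lug corners and the clamp's tip.

```bash
python3 -c "
from h import *
w=cv2.imread('pics/w2.png')[90:290,250:490]
cv2.imwrite('pics/c3.png',cv2.resize(cv2.convertScaleAbs(w,alpha=.9),(720,600),interpolation=cv2.INTER_CUBIC))
"
```

```text
(no output)
```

View pics/c3.png

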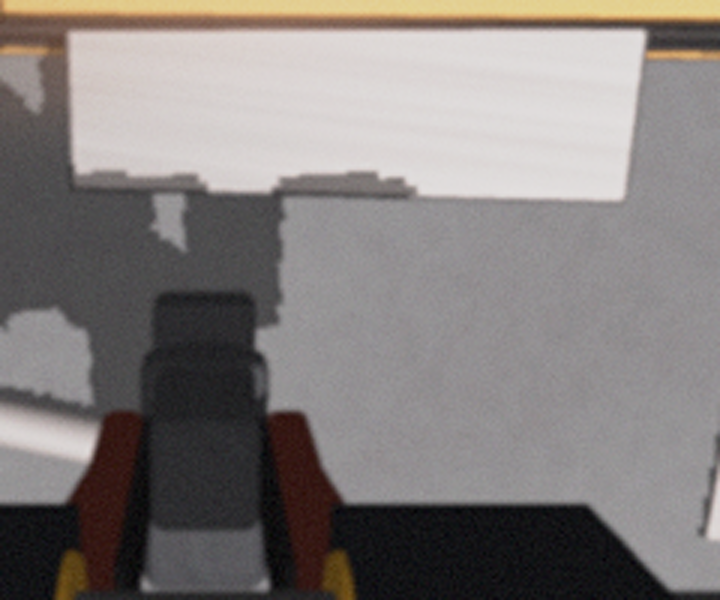

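```bash
python3 -c "
from h import *
w=load('w2'); g=lambda a,z:atz(w,(250+a[0]/3,90+a[1]/3),z)
p=tool()[0]
for h in (0,2,4):
  a=g((74,188),69.8+h); b=g((625,200),89+h); m=(a+b)/2; d=(b-a); yaw=np.arctan2(d[1],d[0])
  c,s=np.cos(yaw),np.sin(yaw);F=np.array([[c,-s],[s,c]]); O=m[:2]-F@[1,-130]
  print(h,'len',np.hypot(*d[:2]),'yaw',np.degrees(yaw),'O',O)
  ia=g((67,32),69.8+h);ib=g((647,30),89+h); print('  inner in flask',F.T@(ia[:2]-O),F.T@(ib[:2]-O))
  z0=p[2]-96.8
  for n,px,z in (('armL',(145,353),73),('armR',(265,353),73),('toeL',(155,293),20),('toeR',(253,293),20),('hornF',(202,420),109)):
    print('  ',n,(F.T@(g(px,z+z0)[:2]-O)).round(1))
  print('  tcp flask',F.T@(p[:2]-O))
"
```

```text
0 len 128.20521842569136 yaw -6.189151319550844 O [531.41346137 149.59669123]
  inner in flask [-63.56180178 -93.20377275] [ 65.04296302 -93.31814512]
   armL [ -43.9 -163.9]
   armR [ -16.8 -163.8]
   toeL [ -44.5 -161.9]
   toeR [ -16.6 -161.7]
   hornF [ -30.9 -166.2]
  tcp flask [ -29.57886754 -177.7727405 ]
2 len 126.94711257888073 yaw -6.180273732675047 O [531.08415389 149.84751709]
  inner in flask [-62.92289673 -93.54049785] [ 64.4201352  -93.68622847]
   armL [ -43.6 -164.1]
   armR [ -16.4 -164. ]
   toeL [ -44.2 -162.1]
   toeR [ -16.3 -161.9]
   hornF [ -30.6 -166.4]
  tcp flask [ -29.25201509 -177.98207112]
4 len 125.68900984074867 yaw -6.171218422539892 O [530.75444485 150.09838011]
  inner in flask [-62.28398555 -93.87722376] [ 63.79730636 -94.05431271]
   armL [ -43.2 -164.3]
   armR [ -16.1 -164.2]
   toeL [ -43.8 -162.3]
   toeR [ -16.  -162.1]
   hornF [ -30.3 -166.6]
  tcp flask [ -28.92537773 -178.19141135]
```

Measured in flask axes: clamp tip at y ≈ -163, clamp middle at x ≈ -30, flask yaw -6.1°. The next move brings the clamp in under the lip by 62 mm.

arm_command([
  {"linear":[0.004,0,-0.0005],"turn":0.005},
  {"linear":[0.006,0,0],"turn":0},
  {"linear":[0.006,0,0],"turn":0},
  {"linear":[0.006,0,0],"turn":0},
  {"linear":[0.006,0,0],"turn":0},
  {"linear":[0.006,0,0],"turn":0},
  {"linear":[0.004,0,0],"turn":0},
  {"linear":[0.002,0,0],"turn":0},
  {"linear":[0,0,0],"turn":0},
])

```text
t: 7.65
ee_pos: [486.5, 16.2, 122.9]
orientation: [2.336, 2.101, -0.0]
ft_force: [1.1, 0.4, -4.3]
width: 22.3
grasp_force: 30.0
```

```bash
python3 -c "
from h import *
o=ctrl.get_obs(); print(o['ft_force'],o['moment'],o['ee_pos'])
"
```

```text
[ 1.12261223  0.43080278 -4.30362907] [ 0.03410478 -0.05220341 -0.01660995] [486.47981876  16.19954811 122.85219266]
```

arm_command([
  {"linear":[0.004,0,0],"turn":0},
  {"linear":[0.005,0,0],"turn":0},
  {"linear":[0.004,0,0],"turn":0},
  {"linear":[0.004,0,0],"turn":0},
  {"linear":[0.003,0,0],"turn":0},
  {"linear":[0.002,0,0],"turn":0},
  {"linear":[0,0,0],"turn":0},
  {"linear":[0,0,0],"turn":0},
])

```text
t: 8.45
ee_pos: [488.8, 37.8, 122.9]
orientation: [2.336, 2.101, -0.0]
ft_force: [0.8, 0.4, -5.5]
width: 21.4
grasp_force: 30.0
```

```bash
cat > st.py <<'E'
from h import *
p,M=tool(); o=ctrl.get_obs(); y=np.radians(-6.18);c,s=np.cos(y),np.sin(y);F=np.array([[c,-s],[s,c]])
print('t',o['t'],'tcp flask',(F.T@(p[:2]-[531.1,149.8])).round(2),round(p[2],2),'F flask',(F.T@o['ft_force'][:2]).round(2),o['ft_force'][2].round(2),'mom',np.round(o['moment'],2),'yh',np.degrees(np.arctan2(M[1,1],M[0,1])).round(2),'w',round(o['width'],1))
E
python3 st.py
```

```text
t 8.45 tcp flask [ -30.03 -115.89] 122.88 F flask [0.78 0.5 ] -5.45 mom [-0.01 -0.08 -0.05] yh -6.07 w 21.4
```

The clamp is in with no contact. Next I raise it towards the underside, feeling for it.

arm_command([
  {"linear":[0,0,-0.001],"turn":0},
  {"linear":[0,0,-0.001],"turn":0},
  {"linear":[0,0,-0.001],"turn":0},
  {"linear":[0,0,-0.0005],"turn":0},
  {"linear":[0,0,0],"turn":0},
  {"linear":[0,0,0],"turn":0},
])

```text
t: 9.05
ee_pos: [488.8, 37.8, 126.4]
orientation: [2.336, 2.101, 0.0]
ft_force: [-0.2, 0.5, -4.4]
width: 21.4
grasp_force: 30.0
```

```bash
python3 st.py
```

```text
t 9.05 tcp flask [ -30.01 -115.91] 126.41 F flask [-0.23  0.44] -4.42 mom [ 0.01 -0.09 -0.02] yh -6.07 w 21.4
```

arm_command([
  {"linear":[0,0,-0.0005],"turn":0},
  {"linear":[0,0,0],"turn":0},
  {"linear":[0,0,0],"turn":0},
])

```text
t: 9.35
ee_pos: [488.8, 37.8, 126.9]
orientation: [-2.336, -2.101, -0.0]
ft_force: [-0.4, 0.6, -4.8]
width: 21.8
grasp_force: 30.0
```

arm_command([
  {"linear":[0,0,-0.0005],"turn":0},
  {"linear":[0,0,0],"turn":0},
  {"linear":[0,0,0],"turn":0},
])

```text
t: 9.65
ee_pos: [488.8, 37.8, 127.4]
orientation: [2.336, 2.101, 0.0]
ft_force: [0.0, 0.5, -5.3]
width: 21.5
grasp_force: 30.0
```

```bash
python3 st.py
```

```text
t 9.65 tcp flask [ -30.02 -115.88] 127.39 F flask [-0.02  0.46] -5.32 mom [ 0.06 -0.13 -0.01] yh -6.07 w 21.5
```

arm_command([
  {"linear":[0,0.003,0],"turn":0},
  {"linear":[0,0.004,0],"turn":0},
  {"linear":[0,0.005,0],"turn":0},
  {"linear":[0,0.005,0],"turn":0},
  {"linear":[0,0.005,0],"turn":0},
  {"linear":[0,0.005,0],"turn":0},
  {"linear":[0,0.004,0],"turn":0},
  {"linear":[0,0.003,0],"turn":0},
  {"linear":[0,0,0],"turn":0},
  {"linear":[0,0,0],"turn":0},
])

```text
t: 10.65
ee_pos: [522.4, 34.2, 127.3]
orientation: [-2.336, -2.1, 0.001]
ft_force: [-0.5, 0.0, -4.6]
width: 22.0
grasp_force: 30.0
```

```bash
python3 st.py
```

```text
t 10.65 tcp flask [   3.77 -115.86] 127.28 F flask [-0.51 -0.04] -4.57 mom [ 0.06 -0.08  0.05] yh -6.08 w 22.0
```

arm_command([
  {"linear":[0,0.001,0],"turn":0},
  {"linear":[0,0.001,0],"turn":0},
  {"linear":[0,0.001,0],"turn":0},
  {"linear":[0,0,0],"turn":0},
])

```text
t: 11.05
ee_pos: [525.7, 33.9, 127.4]
orientation: [2.336, 2.101, 0.0]
ft_force: [0.3, 0.3, -4.6]
width: 21.7
grasp_force: 30.0
```

```bash
python3 st.py
```

```text
t 11.05 tcp flask [   7.13 -115.79] 127.43 F flask [0.26 0.35] -4.58 mom [ 0.04 -0.08  0.02] yh -6.07 w 21.7
```

arm_command([
  {"linear":[0,0.001,0],"turn":0},
  {"linear":[0,0.001,0],"turn":0},
  {"linear":[0,0,0],"turn":0},
])

```text
t: 11.35
ee_pos: [527.7, 33.7, 127.4]
orientation: [2.336, 2.101, 0.0]
ft_force: [-0.4, 0.3, -4.8]
width: 21.8
grasp_force: 30.0
```

arm_command([
  {"linear":[0,0.001,0],"turn":0},
  {"linear":[0,0.001,0],"turn":0},
  {"linear":[0,0,0],"turn":0},
])

```text
t: 11.65
ee_pos: [529.1, 33.5, 127.4]
orientation: [-2.336, -2.1, 0.001]
ft_force: [-2.1, -0.4, -1.1]
width: 21.8
grasp_force: 30.0
```

arm_command([
  {"linear":[0,0.001,0],"turn":0},
  {"linear":[0,0.001,0],"turn":0},
  {"linear":[0,0,0],"turn":0},
])

```text
t: 11.95
ee_pos: [530.2, 33.4, 127.4]
orientation: [-2.335, -2.099, 0.003]
ft_force: [-6.5, 0.3, 3.5]
width: 21.8
grasp_force: 30.1
```

```bash
python3 st.py
```

```text
t 11.95 tcp flask [  11.68 -115.85] 127.4 F flask [-6.54 -0.36] 3.48 mom [ 0.23  1.38 -0.03] yh -6.08 w 21.8
```

The crown is riding at about x 11. Next I let the clamp climb so that the toe meets the lug.

arm_command([
  {"linear":[0,0,-0.0003],"turn":0},
  {"linear":[0,0,0],"turn":0},
  {"linear":[0,0,0],"turn":0},
])

```text
t: 12.25
ee_pos: [531.4, 33.3, 127.7]
orientation: [-2.336, -2.1, 0.0]
ft_force: [-3.2, 0.6, -1.3]
width: 21.5
grasp_force: 30.0
```

```bash
python3 st.py
```

```text
t 12.25 tcp flask [  12.83 -115.83] 127.68 F flask [-3.3   0.27] -1.31 mom [0.06 0.73 0.02] yh -6.08 w 21.5
```

arm_command([
  {"linear":[0,0.001,-0.0003],"turn":0},
  {"linear":[0,0,0],"turn":0},
  {"linear":[0,0,0],"turn":0},
])

```text
t: 12.55
ee_pos: [531.8, 33.2, 127.7]
orientation: [-2.335, -2.1, 0.002]
ft_force: [-5.1, 0.6, -0.7]
width: 21.6
grasp_force: 30.0
```

arm_command([
  {"linear":[0,0.001,-0.0002],"turn":0},
  {"linear":[0,0,0],"turn":0},
  {"linear":[0,0,0],"turn":0},
])

```text
t: 12.85
ee_pos: [532.0, 33.2, 127.7]
orientation: [-2.334, -2.099, 0.004]
ft_force: [-6.8, 1.0, -0.4]
width: 21.8
grasp_force: 30.1
```

```bash
python3 st.py
```

```text
t 12.85 tcp flask [  13.47 -115.85] 127.7 F flask [-6.86  0.23] -0.38 mom [ 0.27  1.43 -0.02] yh -6.08 w 21.8
```

arm_command([
  {"linear":[0,0.0007,-0.0001],"turn":0},
  {"linear":[0,0,0],"turn":0},
  {"linear":[0,0,0],"turn":0},
])

```text
t: 13.15
ee_pos: [532.2, 33.2, 127.7]
orientation: [-2.334, -2.098, 0.005]
ft_force: [-7.6, 1.6, 0.3]
width: 21.0
grasp_force: 30.1
```

```bash
python3 st.py
```

```text
t 13.15 tcp flask [  13.64 -115.85] 127.67 F flask [-7.75  0.79] 0.27 mom [ 0.36  1.69 -0.04] yh -6.08 w 21.0
```

arm_command([
  {"linear":[0,0,-0.0004],"turn":0},
  {"linear":[0,0,0],"turn":0},
  {"linear":[0,0,0],"turn":0},
])

```text
t: 13.45
ee_pos: [532.1, 33.1, 127.7]
orientation: [-2.334, -2.098, 0.005]
ft_force: [-6.8, 3.0, -3.7]
width: 21.4
grasp_force: 30.1
```

```bash
python3 st.py
```

```text
t 13.45 tcp flask [  13.57 -115.86] 127.72 F flask [-7.08  2.21] -3.65 mom [ 0.35  1.42 -0.04] yh -6.08 w 21.4
```

arm_command([
  {"linear":[0,0.0008,0],"turn":0},
  {"linear":[0,0,0],"turn":0},
  {"linear":[0,0,0],"turn":0},
])

```text
t: 13.75
ee_pos: [532.3, 33.1, 127.7]
orientation: [-2.333, -2.098, 0.007]
ft_force: [-8.1, 1.4, -1.7]
width: 21.5
grasp_force: 30.1
```

```bash
python3 st.py
```

```text
t 13.75 tcp flask [  13.78 -115.87] 127.68 F flask [-8.23  0.51] -1.7 mom [ 0.45  1.87 -0.  ] yh -6.08 w 21.5
```

arm_command([
  {"linear":[0,0.0008,-0.0001],"turn":0},
  {"linear":[0,0,0],"turn":0},
  {"linear":[0,0,0],"turn":0},
])

```text
t: 14.05
ee_pos: [532.5, 33.1, 127.7]
orientation: [-2.332, -2.097, 0.008]
ft_force: [-11.1, 2.1, -1.3]
width: 21.9
grasp_force: 30.1
```

```bash
python3 st.py
```

```text
t 14.05 tcp flask [  13.98 -115.85] 127.66 F flask [-11.27   0.93] -1.31 mom [ 0.51  2.19 -0.01] yh -6.08 w 21.9
```

arm_command([
  {"linear":[0,0,0],"turn":0},
  {"linear":[0,0,0],"turn":0},
  {"linear":[0,0,0],"turn":0},
  {"linear":[0,0,0],"turn":0},
])

```text
t: 14.45
ee_pos: [532.5, 33.1, 127.7]
orientation: [-2.332, -2.097, 0.008]
ft_force: [-9.2, 1.7, -1.3]
width: 21.2
grasp_force: 30.1
```

```bash
python3 st.py
```

```text
t 14.45 tcp flask [  13.97 -115.88] 127.67 F flask [-9.34  0.67] -1.29 mom [ 0.46  2.1  -0.03] yh -6.09 w 21.2
```

arm_command([
  {"linear":[0,0.0004,-0.0001],"turn":0},
  {"linear":[0,0,0],"turn":0},
  {"linear":[0,0,0],"turn":0},
  {"linear":[0,0,0],"turn":0},
])

```text
t: 14.85
ee_pos: [532.6, 33.1, 127.7]
orientation: [-2.332, -2.097, 0.009]
ft_force: [-10.1, 2.8, 0.2]
width: 21.8
grasp_force: 30.1
```

arm_command([
  {"linear":[0,0,0],"turn":0},
  {"linear":[0,0,0],"turn":0},
])

```text
t: 15.05
ee_pos: [532.6, 33.1, 127.7]
orientation: [-2.332, -2.097, 0.009]
ft_force: [-11.3, 3.1, -0.4]
width: 21.8
grasp_force: 30.1
```

```bash
python3 st.py
```

```text
t 15.05 tcp flask [  14.03 -115.87] 127.66 F flask [-11.55   1.85] -0.42 mom [ 0.53  2.29 -0.01] yh -6.09 w 21.8
```

The push is about 11 N, but the gripper is pressing down by about 4 N. I'll relieve that so the bite is true.

arm_command([
  {"linear":[0,0.0003,-0.0005],"turn":0},
  {"linear":[0,0,0],"turn":0},
  {"linear":[0,0,0],"turn":0},
  {"linear":[0,0,0],"turn":0},
])

```text
t: 15.45
ee_pos: [532.6, 33.1, 127.7]
orientation: [-2.332, -2.096, 0.009]
ft_force: [-10.1, 3.6, -4.4]
width: 21.2
grasp_force: 30.1
```

```bash
python3 st.py
```

```text
t 15.45 tcp flask [  14.04 -115.88] 127.72 F flask [-10.45   2.51] -4.38 mom [ 0.55  2.13 -0.04] yh -6.08 w 21.2
```

arm_command([
  {"linear":[0,0,0],"turn":0},
  {"linear":[0,0,0],"turn":0},
])

```text
t: 15.65
ee_pos: [532.6, 33.1, 127.7]
orientation: [-2.332, -2.096, 0.009]
ft_force: [-10.1, 2.7, -4.3]
width: 21.6
grasp_force: 30.1
```

```bash
python3 st.py
```

```text
t 15.65 tcp flask [  14.02 -115.88] 127.71 F flask [-10.29   1.56] -4.31 mom [ 0.55  2.15 -0.01] yh -6.09 w 21.6
```

arm_command([
  {"linear":[0,0.0006,-0.0001],"turn":0},
  {"linear":[0,0,0],"turn":0},
  {"linear":[0,0,0],"turn":0},
  {"linear":[0,0,0],"turn":0},
])

```text
t: 16.05
ee_pos: [532.8, 33.1, 127.7]
orientation: [-2.331, -2.096, 0.01]
ft_force: [-11.4, 2.7, -3.5]
width: 21.7
grasp_force: 30.1
```

arm_command([
  {"linear":[0,0,0],"turn":0},
  {"linear":[0,0,0],"turn":0},
])

```text
t: 16.25
ee_pos: [532.8, 33.1, 127.7]
orientation: [-2.331, -2.096, 0.01]
ft_force: [-12.2, 2.2, -2.9]
width: 21.6
grasp_force: 30.1
```

```bash
python3 st.py
```

```text
t 16.25 tcp flask [  14.25 -115.88] 127.71 F flask [-12.34   0.85] -2.93 mom [ 0.61  2.3  -0.07] yh -6.09 w 21.6
```

A steady push of about 11.8 N is hand-tight. Now I release and retract.

arm_command([
  {"linear":[0,0,0],"turn":0},
  {"linear":[0,0,0],"turn":0},
  {"linear":[0,0,0],"turn":0},
  {"linear":[0,0,0],"turn":0},
  {"linear":[0,0,0],"turn":0},
], jaw=0.1)

```text
t: 16.75
ee_pos: [538.0, 32.6, 130.0]
orientation: [2.335, 2.1, 0.002]
ft_force: [-0.6, 0.2, 0.7]
width: 48.4
grasp_force: 0.0
```

```bash
python3 st.py
```

```text
t 16.75 tcp flask [  19.5  -115.73] 129.97 F flask [-0.64  0.08] 0.68 mom [-0.03 -0.1  -0.01] yh -6.08 w 48.4
```

arm_command([
  {"linear":[0,-0.002,-0.005],"turn":0},
  {"linear":[0,0,-0.01],"turn":0},
  {"linear":[0,0,-0.015],"turn":0},
  {"linear":[0,0,-0.02],"turn":0},
  {"linear":[0,0,-0.02],"turn":0},
  {"linear":[0,0,-0.02],"turn":0},
  {"linear":[0,0,-0.01],"turn":0},
  {"linear":[-0.04,0,0],"turn":0},
  {"linear":[-0.03,0,0],"turn":0},
  {"linear":[0,0,0],"turn":0},
])

```text
t: 17.75
ee_pos: [527.3, -39.1, 229.8]
orientation: [2.338, 2.097, -0.0]
ft_force: [0.5, 0.6, 0.8]
width: 48.4
grasp_force: 0.0
```

```bash
python3 st.py; python3 -c "
from h import *
w=grab('wrist','w3');s=grab('scene','s3')
o=np.zeros((600,800,3),np.uint8)
o[:250,:400]=cv2.resize(w['frame'],(400,250)); 
o[250:600,:466]=cv2.resize(s['frame'][160:235,280:380],(466,350),interpolation=cv2.INTER_CUBIC)
o[:400,470:790]=cv2.resize(w['frame'][120:320,260:420],(320,400),interpolation=cv2.INTER_CUBIC)
cv2.imwrite('pics/c4.png',o)
"
```

```text
t 17.75 tcp flask [  16.56 -188.21] 229.84 F flask [0.46 0.62] 0.8 mom [-0.03 -0.11  0.03] yh -6.22 w 48.4
```

View pics/c4.png

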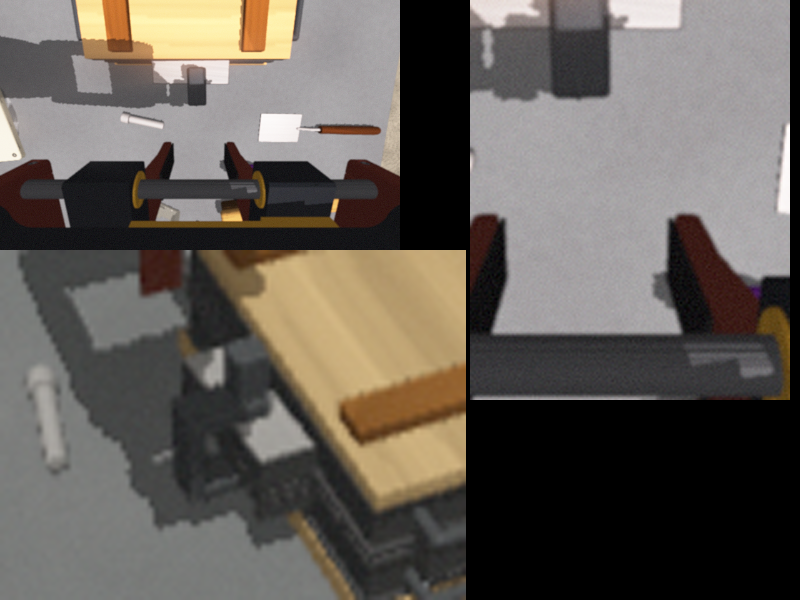

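The picture shows the clamp sitting upright on the lugs, at wrist inset (197,85) and scene inset (220,430). The gripper is clear and the pins and other tools are undisturbed.

```bash
python3 -c "
from h import *
print(ctrl.close_job())"
```

```text
the job is handed in; nothing more can be done
None
```

The short clamp is on the right-hand lugs, pushed hand-tight at about 12 N with its middle near flask x 14; it stood upright on its own after release, and I handed the job in at about 18 s.

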